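# Pull check of a bench force gauge

### The arm

A 6-joint arm with a two-finger parallel gripper is mounted at the origin on the work surface. World frame = base frame: x ahead of the robot, y to its left, z up, the work surface at z = 0. Lengths are in mm, angles in rad, forces in N, time in s.
With the tool pointing down it reaches from about 275 to 850 mm from the base axis. Payload 19 kg.
Tool frame: the origin (TCP) lies on the mounting face of the last link; the fingertips stand 173 mm ahead of it and the grasp point (between the pads) lies 155 mm ahead of it; z points along the fingers, x is the direction in which the jaws open and shut, and the axes are right-handed (so a half turn about z gives the same grasp; the last joint's range is limited). The gripper opens to 85 mm and grips with 20 to 120 N. Pads are 22 mm wide; open, the fingers measure 114 mm over their backs; the gripper's body (76 mm by 85 mm) begins 54 mm behind the grasp point. The pads swing forward as they close: fully open they stand 13 mm farther back than shut.
Start: joints at [1.141, 0.15, 1.437, -0, 1.554, -0.134], TCP at [167.627, 550.011, 404.667] pointing down, gripper open.
Joint ranges: [-2.8, 2.8], [-0.68, 2.1], [0.12, 2.68], [-1.39, 4.53], [0.16, 2.79], [-2.81, 2.81]. Speed limits (rad/s): [1.89, 1.89, 2.22, 3.01, 3.01, 3.01].

### API

Orientations are given as a unit quaternion [w, x, y, z].
In Python, from rig import monitor, optics, workorder, masks_of gives the robot as it stands.
- The arm moves only by the tool send_rows, never from a script. Its argument "deltas" is a list of rows, each an object with "translation": the shift along the world's x, y, z in units of 30 mm (1.0 is 30 mm), a list of three; "yaw": the turn about the world's z in degrees; "gripper": the closure, from -1 (fully open) to 1 (shut), so that 0 is half open. A call has 1 to 10 rows; each row is the pose to reach, as a shift and turn from the pose commanded when the call began; what a row does not reach only later rows make up. A row lasts 1/12 s, in which the tool goes at most 41.7 mm and 7.16 degrees, less where a joint would pass 70% of its speed; a pose out of reach is approached as far as the arm can. A call with a gripper value outside its range is refused whole. The fingers move at their own pace and stop on an object; "force" is the grip in N (left out, the last holds). Time passes only in rows, so rows that repeat a pose let the fingers close. It gives the time, the measured TCP pose, the force and the opening at its end, in the units of the state.
- monitor.observe(): the state, without advancing time (a new reading comes with each control period).
- optics.camera(name): name is "scene" or "top"; returns a dict with "img" (400x640x3 uint8, blue, green, red), "fov_y" (degrees; the focal length in pixels is half the picture's height over the tangent of half this angle, whatever the lens; pixels are square), "cx", "cy" (the principal point, pixels), "pose" (4x4, takes a point from camera to world coordinates). Camera axes: x right, y down, z forward; pixel columns grow to the right and rows downward; lengths in mm; the calibration is good to about 2 mm. A picture is of the moment at which its call begins. There is no depth.
- workorder.finish_job(): hands the job in, once; it reports no verdict.
Trained networks look in a picture, given as the dict that the camera call returned (one of the last four; its "shot" number tells which), for a name from the list of things; names that differ only in an ending like _2 or _b are one class to them, and where a whole thing is asked for, a point or a joint stands for the part that bears it (a point fixed in the world has none). Each returns a list of dicts, best first, with "confidence" (0 to 1); they miss things now and then, are a little off and sometimes report something else, mostly with a low value. They report only what shows in the picture. A call takes as long as a camera call.
- masks_of(picture, query): "mask" (400x640 bool, what is visible of it) and "rect" ([left, top, width, height] in pixels, round what is visible of it).
The state is a dict: "time_s": time; "joint_pos": joint angles; "dq": joint speeds; "effort": joint torques, N m; "eef_pos": TCP position; "orientation": TCP orientation; "wrist_force": force on the tool from outside, world axes, zero at the start; "ft_torque": the same for the moment, N m; "width": finger opening in mm.
Only numpy, scipy, OpenCV 4.12 (cv2) and the standard library are available. Lean on these libraries where they do the work, as an engineer would, in place of code of your own. Each camera call takes 0.05 s, during which the arm holds its last target. There are 200 camera calls.

### The job

Do the pull check on the bench force gauge: slide the yellow transport lock across its housing, away from the red stop, right up against the white stop, then draw the blue grip out against its spring until the red pointer stands over the green band, and keep it there for at least a second. Then ease the grip back in under control until it is fully home, without letting it snap back, and let go; leave the lock open, the green band where it is set, and the other things on the bench where they are.

Things in the scene. Friction and masses are not known exactly. Their poses are not given: they have to be found in the camera images.
- gauge: Pull-force gauge fixed to the bench. Origin on the bench, z up, +y the pull direction. Base plate x -60 to +90 mm, y -170 to +190, 12 mm thick. Grey housing x -50 to +50, y -150 to -20, top at 67 mm; across its top runs the lock track, along x, a 10 mm high stop at each end, red at the locked end (-x), white at the free end (+x). White scale at x 46 to 86, y 47 to 183.
- slide (a joint): How far the blue grip is drawn out along the gauge's +y, in m: 0 fully home, 0.11 its end. A spring pulls it home (2.5 N at home, about 11 N at 85 mm). The lock blocks it until it is within about 6 mm of its free end stop. It snaps back when let go.
- grip (a point): Point to pinch on the blue grip, on its mid-plane, 75 mm above the bench. The grip is an upright plate 56 mm along gauge x, 14 mm thick along gauge y, top at 97 mm, on a low dark carriage (66 x 42 mm, top at 29 mm), joined to the housing by a rod (top at 32 mm). At home it stands 73 mm clear of the housing. Pinch from above, fingers closing along gauge y.
- pointer (a point): Mid of the red pointer, a 3 mm thick bar fixed to the carriage, in line with the mid-plane of the grip, reaching along gauge x over the white scale; 70 mm along gauge +x from the grip's centre, 19 mm above the bench.
- mark (a point): Centre of the green band on the white scale: 14 mm long along gauge y, 30 mm along gauge x, 16 mm above the bench. It is preset 55 to 90 mm out from the pointer's home and stays put.
- lock (a joint): Travel of the transport lock along gauge +x, in m: 0 locked, 0.04 at its free end stop. It moves stiffly (about 3 N) and stays where it is left.
- lock_grip (a point): Centre of the yellow lock grip on top of the housing: a bar 18 mm along gauge x (its sliding direction), 50 mm along gauge y, 40 mm tall from 68 to 108 mm above the bench; this point 90 mm above the bench. On a 34 x 54 mm foot 6 mm thick.
- brush: Bystander: wooden brush 180 mm long, lying beside the gauge on its -x side. Origin at its middle.
- dish: Bystander: clear glass dish, 90 mm across, 22 mm high, on the gauge's +x side. Origin under its centre.
- jar: Bystander: low amber jar with white lid, 68 mm across, 50 mm high, on the gauge's +x side. Origin under its centre.
- plate: Bystander: glass plate 80 x 60 x 5 mm with a small specimen, lying on a brown paper towel to the robot's left.
- pipette: Bystander: grey pipette with yellow end, 200 mm long, lying on a sheet of notes to the robot's right.

How it is judged (in metres and radians):
On the way, in this order (a step that is already met when the one before it is completed fails the run):
1. the lock stands at its free end stop with the grip still home (value of joint lock above 0.036 m and value of joint slide below 0.01 m), for 0.2 s.
2. the pointer stands over the green band for a second (y of mark in the frame of pointer between -0.007 and 0.007 m), for 1 s.
At the end, for the whole second after the job is handed in: The grip is fully home (within 4 mm) and at rest, and the lock is still at its free end stop (within 4 mm) (value of joint slide below 0.004 m and velocity of joint slide between -0.01 and 0.01 m/s and value of joint lock above 0.036 m); the robot touches nothing.
It fails at once if the grip snaps back (faster than 0.4 m/s) (velocity of joint slide below -0.4 m/s).
It fails at once if the green band is shifted by over 5 mm (distance of mark from where it was at the start of the episode above 0.005 m).
It fails at once if a bystander is moved by over 30 mm (distance of any of brush, dish, jar, plate, pipette from where it was at the start of the episode above 0.03 m).
It also fails if it takes over 51 s, if anything falls off the work surface, if the arm or the gripper's body presses on something with over 40 N, if the wrist force passes 120 N, or if a joint passes its speed limit or range.

## Working session

There is one attempt and no reset: what is moved stays moved. The work goes in short steps, Python scripts to look and compute and a tool call to move; the robot and the scene stay as the last step left them, time stands still between calls to the robot, and variables do not carry over. Pictures are saved under pics/ and viewed, about 8 in all and at most 12, crops included, and the job is handed in when it is done.

Besides the shell and the picture viewer there is one more tool, called after "Emit:" as name(argument=value, ...), one argument or row to a line, values as JSON. send_rows: Moves the arm, as the interface text tells. Its arguments: {"type":"object","properties":{"deltas":{"type":"array","items":{"type":"object","properties":{"translation":{"type":"array","items":{"type":"number"}},"yaw":{"type":"number"},"gripper":{"type":"number"}}}},"force":{"type":"number"}},"required":["deltas"]}

```bash
mkdir -p pics; ls; cat > h.py <<'E'
import numpy as np, cv2
from rig import monitor, optics, workorder, masks_of
def cam(n): return optics.camera(n)
def K(c):
    f=200/np.tan(np.radians(c['fov_y'])/2); return f,c['cx'],c['cy']
def ray(c,u,v):
    f,cx,cy=K(c); d=np.array([(u-cx)/f,(v-cy)/f,1.]); P=np.array(c['pose']); return P[:3,3],P[:3,:3]@d
def atz(c,u,v,z):
    o,d=ray(c,u,v); return o+d*(z-o[2])/d[2]
def proj(c,p):
    f,cx,cy=K(c); P=np.array(c['pose']); q=P[:3,:3].T@(np.array(p)-P[:3,3]); return np.array([cx+f*q[0]/q[2],cy+f*q[1]/q[2]])
def tri(rs):
    A=np.zeros((3,3));b=np.zeros(3)
    for o,d in rs:
        d=d/np.linalg.norm(d);M=np.eye(3)-np.outer(d,d);A+=M;b+=M@o
    return np.linalg.solve(A,b)
E
python3 - <<'E'
from h import *
print(monitor.observe())
out=[]
for n in("scene","top"):
    c=cam(n);cv2.imwrite(f'pics/{n}0.png',c['img']);print(n,c['fov_y'],c['cx'],c['cy'],np.round(c['pose'],3).tolist(), [k for k in c])
    for q in("gauge","grip","slide","pointer","mark","lock_grip","lock","brush","dish","jar"):
        for r in masks_of(c,q)[:2]:
            m=r['mask'];ys,xs=np.nonzero(m);print(q,round(r['confidence'],2),np.round(r['rect'],0).tolist(),xs.mean().round(1),ys.mean().round(1),len(xs))
E
```

```text
pics
{'time_s': 0.0, 'joint_pos': array([ 1.14100118e+00,  1.50936109e-01,  1.43801244e+00, -6.96924927e-06,
        1.55379202e+00, -1.34001568e-01]), 'dq': array([ 0.00078656, -0.00124332,  0.00072108, -0.0003332 ,  0.00206278,
       -0.00055618]), 'effort': array([ 1.76966969e-04, -7.13052177e+01, -5.70847249e+01, -2.70498858e-04,
        9.22297302e-03, -3.36598555e-05]), 'eef_pos': array([167.6141091 , 549.98135986, 404.11301664]), 'orientation': array([ 2.79982435e-04,  8.03585251e-01,  5.95189394e-01, -5.01047367e-04]), 'wrist_force': array([-0.00745085,  0.79302208,  0.21204442]), 'ft_torque': array([-0.00902077, -0.02243748,  0.02939732]), 'width': 85.43459083928427}
scene 51.14150596270546 321.7356418587368 195.41162080389736 [[-0.639, 0.624, -0.45, 1216.42], [0.769, 0.512, -0.382, 537.033], [-0.007, -0.59, -0.807, 1255.352], [0.0, 0.0, 0.0, 1.0]] ['img', 'fov_y', 'cx', 'cy', 'pose', 'shot']
gauge 0.93 [277.0, 190.0, 108.0, 67.0] 332.3 223.5 4094
grip 0.78 [329.0, 204.0, 24.0, 27.0] 345.9 219.8 306
slide 0.65 [331.0, 207.0, 24.0, 29.0] 346.4 220.0 302
pointer 0.89 [329.0, 
[... 474 characters left out ...]
, [-0.018, -0.193, -0.981, 1599.1], [0.0, 0.0, 0.0, 1.0]] ['img', 'fov_y', 'cx', 'cy', 'pose', 'shot']
gauge 0.56 [260.0, 163.0, 105.0, 78.0] 310.9 200.9 4230
gauge 0.23 [335.0, 187.0, 14.0, 14.0] 339.6 194.2 132
grip 0.69 [293.0, 198.0, 24.0, 21.0] 300.6 208.2 239
slide 0.55 [292.0, 195.0, 23.0, 25.0] 300.4 207.6 306
pointer 0.82 [293.0, 195.0, 25.0, 25.0] 301.7 207.6 322
mark 0.34 [291.0, 196.0, 27.0, 24.0] 300.9 207.8 271
lock_grip 0.42 [333.0, 187.0, 18.0, 21.0] 339.8 194.5 142
lock 0.58 [336.0, 188.0, 14.0, 11.0] 339.5 194.7 124
brush 0.77 [295.0, 228.0, 52.0, 25.0] 315.9 240.6 465
dish 0.65 [259.0, 166.0, 109.0, 76.0] 311.3 200.8 4288
jar 0.83 [319.0, 141.0, 18.0, 22.0] 326.1 151.1 329
```

```bash
python3 - <<'E'
from h import *
a=cv2.imread('pics/scene0.png')[165:295,255:405];b=cv2.imread('pics/top0.png')[125:265,240:390]
a=cv2.resize(a,None,fx=5,fy=5,interpolation=cv2.INTER_CUBIC)[:600];b=cv2.resize(b,None,fx=4.2,fy=4.2,interpolation=cv2.INTER_CUBIC)
cv2.imwrite('pics/s0c.png',cv2.resize(cv2.imread('pics/scene0.png')[165:285,255:405],None,fx=5,fy=5,interpolation=cv2.INTER_CUBIC));cv2.imwrite('pics/t0c.png',b)
E
```

```text
(no output)
```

View pics/s0c.png

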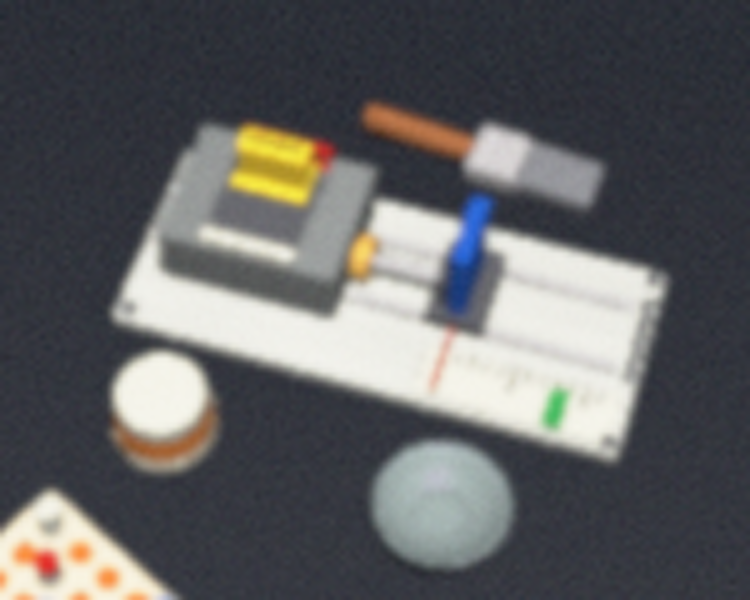

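View pics/t0c.png

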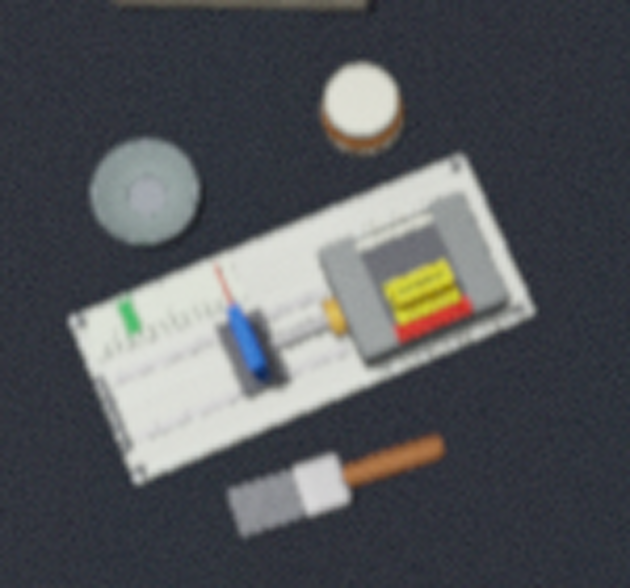

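The scene view shows the lock at crop (270,165) against the red stop (325,152), the grip at (470,250), the red pointer at (440,360), and the green band at (556,408). The top view agrees. Next I'll fit the gauge pose from the plate corners in both views.

```bash
cat > fit.py <<'E'
from h import *
from scipy.optimize import least_squares
S=optics_s=None
def G(p,q): c,s=np.cos(p[2]),np.sin(p[2]); return np.array([p[0]+c*q[0]-s*q[1],p[1]+s*q[0]+c*q[1],q[2]])
E
python3 - <<'E'
from fit import *
cs,ct=cam('scene'),cam('top')
f=lambda u,v,k,a,b:((u+.5)/k-.5+a,(v+.5)/k-.5+b)
top=[((90,190,12),f(70,318,4.2,240,125)),((90,-170,12),f(463,155,4.2,240,125)),((-60,-170,12),f(535,313,4.2,240,125)),((-60,190,12),f(138,485,4.2,240,125))]
sc=[((90,190,12),f(617,462,5,255,165)),((-60,190,12),f(668,270,5,255,165)),((90,-170,12),f(113,320,5,255,165))]
def fit(obs):
    r=lambda p:np.concatenate([proj(c,G(p,q))-uv for c,q,uv in obs])
    return least_squares(r,[400,100,1.2],loss='soft_l1'),r
T=[(ct,*o) for o in top];Sc=[(cs,*o) for o in sc]
for o in(T,Sc,T+Sc):
    s,r=fit(o);print(s.x.round(4),r(s.x).round(2))
p=s.x
def blob(c,lo,hi,rc):
    hsv=cv2.cvtColor(c['img'],cv2.COLOR_BGR2HSV);m=cv2.inRange(hsv,lo,hi)>0
    x0,y0,w,h=rc;mm=np.zeros_like(m);mm[y0:y0+h,x0:x0+w]=m[y0:y0+h,x0:x0+w];ys,xs=np.nonzero(mm);return xs.mean(),ys.mean(),len(xs)
def loc(w): c,s=np.cos(p[2]),np.sin(p[2]);d=w[:2]-p[:2];return np.array([c*d[0]+s*d[1],-s*d[0]+c*d[1],w[2]]).round(1)
for nm,lo,hi in(('green',(45,110,60),(80,255,255)),('yellow',(22,150,120),(35,255,255)),('blue',(100,150,60),(125,255,255)),('red',(0,90,70),(9,255,255))):
    bt=blob(ct,lo,hi,(240,155,130,90));bs=blob(cs,lo,hi,(275,185,115,75));W=tri([ray(ct,*bt[:2]),ray(cs,*bs[:2])])
    print(nm,np.round(bt,1),np.round(bs,1),'tri',W.round(1),loc(W))
    for z in(16,75,90): print('  z',z,loc(atz(ct,*bt[:2],z)),loc(atz(cs,*bs[:2],z)))
for n,q in(('grip',(0,60,75)),('lock',(-20,-85,90)),('grip+75',(0,135,75))): print(n,G(p,q).round(1))
# edges of yellow bar top & grip top
for n,c,pts,k,a,b,z in(('top grip',ct,[(235,310),(262,375)],4.2,240,125,97),('sc grip',cs,[(482,200),(460,258)],5,255,165,97),('top lock',ct,[(420,275),(421,290)],4.2,240,125,108),('sc lock',cs,[(277,138),(275,150)],5,255,165,108)):
    print(n,[loc(atz(c,*f(*q,k,a,b),z)).tolist() for q in pts])
np.save('p.npy',p)
print(monitor.observe()['time_s'])
E
```

```text
[5.869998e+02 4.358690e+01 3.807000e-01] [ 0.11  0.49  0.05 -0.07  0.1   0.   -0.26 -0.39]
[583.705   44.3239   6.6688] [ 0.24 -0.89 -0.33  1.3   0.06 -0.03]
[5.857419e+02 4.410000e+01 3.833000e-01] [-0.05  0.99 -0.19  0.19 -0.04  0.23 -0.32  0.09 -0.26 -0.41 -0.7   1.75
 -0.4   0.22]
green [270.4 200.2  12. ] [365.6 246.3  11. ] tri [598.2 202.6  23.5] [ 70.8 142.3  23.5]
  z 16 [ 72.8 142.3  16. ] [ 66.5 142.3  16. ]
  z 75 [ 58.  138.8  75. ] [ 99.9 146.1  75. ]
  z 90 [ 54.3 138.   90. ] [108.4 147.   90. ]
yellow [340.1 194.3 149. ] [309.5 197.7 182. ] tri [598.4 -41.8  87.1] [-20.3 -84.4  87.1]
  z 16 [ -6.1 -90.6  16. ] [ -68.3 -103.1   16. ]
  z 75 [-17.9 -85.4  75. ] [-28.5 -87.6  75. ]
  z 90 [-20.9 -84.   90. ] [-18.3 -83.7  90. ]
blue [298.8 206.5  60. ] [348.4 214.1  99. ] tri [562.1  98.8  77.3] [-1.5 59.6 77.3]
  z 16 [11.6 59.4 16. ] [-41.7  51.9  16. ]
  z 75 [-0.9 59.  75. ] [-3.1 59.9 75. ]
  z 90 [-4.  58.9 90. ] [ 6.8 62.  90. ]
red [341.4 206.1  91. ] [328.7 191.9  36. ] tri [546.5 -26.3  86.5] [-62.7 -50.6  86.5]
  z 16 [-46.8 -77.7  16. ] [-114.6  -44.1   16. ]
  z 75 [-57.1 -72.9  75. ] [-72.5 -31.4  75. ]
  z 90 [-59.7 -71.7  90. ] [-61.8 -28.2  90. ]
grip [563.3  99.7  75. ]
lock [599.  -42.2  90. ]
grip+75 [535.3 169.3  75. ]
top grip [[24.3, 58.3, 97.0], [-32.6, 58.9, 97.0]]
sc grip [[-28.3, 61.0, 97.0], [21.3, 59.6, 97.0]]
top lock [[-10.9, -86.7, 108.0], [-22.3, -82.5, 108.0]]
sc lock [[-28.6, -84.9, 108.0], [-18.5, -82.9, 108.0]]
1.2
```

Emit:
send_rows(
  deltas=[
    {"translation":[14.38,-19.74,-3.5],"yaw":-51.1,"gripper":-1},
    {"translation":[14.38,-19.74,-3.5],"yaw":-51.1,"gripper":-1},
    {"translation":[14.38,-19.74,-3.5],"yaw":-51.1,"gripper":-1},
    {"translation":[14.38,-19.74,-3.5],"yaw":-51.1,"gripper":-1},
    {"translation":[14.38,-19.74,-3.5],"yaw":-51.1,"gripper":-1},
    {"translation":[14.38,-19.74,-3.5],"yaw":-51.1,"gripper":-1},
    {"translation":[14.38,-19.74,-3.5],"yaw":-51.1,"gripper":-1},
    {"translation":[14.38,-19.74,-3.5],"yaw":-51.1,"gripper":-1},
    {"translation":[14.38,-19.74,-3.5],"yaw":-51.1,"gripper":-1},
    {"translation":[14.38,-19.74,-3.5],"yaw":-51.1,"gripper":-1},
  ],
  force=30,
)

```text
time_s: 2.03
eef_pos: [411.1, 214.7, 345.6]
orientation: [-0.0, 0.982, 0.19, 0.0]
wrist_force: [1.1, 1.2, 0.3]
width: 85.2
```

Emit:
send_rows(
  deltas=[
    {"translation":[6.26,-8.56,-1.52],"yaw":0,"gripper":-1},
    {"translation":[6.26,-8.56,-1.52],"yaw":0,"gripper":-1},
    {"translation":[6.26,-8.56,-1.52],"yaw":0,"gripper":-1},
    {"translation":[6.26,-8.56,-1.52],"yaw":0,"gripper":-1},
    {"translation":[6.26,-8.56,-1.52],"yaw":0,"gripper":-1},
    {"translation":[6.26,-8.56,-1.52],"yaw":0,"gripper":-1},
    {"translation":[6.26,-8.56,-1.52],"yaw":0,"gripper":-1},
    {"translation":[6.26,-8.56,-1.52],"yaw":0,"gripper":-1},
    {"translation":[6.26,-8.56,-1.52],"yaw":0,"gripper":-1},
  ],
)

```text
time_s: 2.78
eef_pos: [600.3, -44.5, 298.4]
orientation: [0.0, 0.982, 0.189, -0.001]
wrist_force: [0.5, -0.1, -1.0]
width: 85.5
```

Emit:
send_rows(
  deltas=[
    {"translation":[-0.04,0.07,-0.7],"yaw":0,"gripper":-1},
    {"translation":[-0.04,0.07,-1.38],"yaw":0,"gripper":-1},
    {"translation":[-0.04,0.07,-1.38],"yaw":0,"gripper":-1},
    {"translation":[-0.04,0.07,-1.38],"yaw":0,"gripper":1},
    {"translation":[-0.04,0.07,-1.38],"yaw":0,"gripper":1},
    {"translation":[-0.04,0.07,-1.38],"yaw":0,"gripper":1},
    {"translation":[-0.04,0.07,-1.38],"yaw":0,"gripper":1},
    {"translation":[-0.04,0.07,-1.38],"yaw":0,"gripper":1},
    {"translation":[-0.04,0.07,-1.38],"yaw":0,"gripper":1},
    {"translation":[-0.04,0.07,-1.38],"yaw":0,"gripper":1},
  ],
)

```text
time_s: 3.62
eef_pos: [597.1, -38.1, 259.4]
orientation: [0.0, 0.982, 0.19, 0.0]
wrist_force: [-2.1, 0.3, 6.7]
width: 17.2
```

Emit:
send_rows(
  deltas=[
    {"translation":[0.15,0.06,0.06],"yaw":0,"gripper":1},
    {"translation":[0.35,0.14,0.06],"yaw":0,"gripper":1},
    {"translation":[0.55,0.22,0.06],"yaw":0,"gripper":1},
    {"translation":[0.75,0.3,0.06],"yaw":0,"gripper":1},
    {"translation":[0.95,0.38,0.06],"yaw":0,"gripper":1},
    {"translation":[1.1,0.44,0.06],"yaw":0,"gripper":1},
    {"translation":[1.1,0.44,0.06],"yaw":0,"gripper":1},
  ],
)

```text
time_s: 4.2
eef_pos: [630.7, -24.8, 259.5]
orientation: [-0.0, 0.982, 0.19, -0.0]
wrist_force: [4.6, -4.0, -14.4]
width: 17.6
```

```bash
cat > look.py <<'E'
from fit import *
p=np.load('p.npy')
def loc(w): c,s=np.cos(p[2]),np.sin(p[2]);d=w[:2]-p[:2];return np.array([c*d[0]+s*d[1],-s*d[0]+c*d[1],w[2]]).round(1)
o=monitor.observe();print('t',o['time_s'],'grasp in gauge',loc(np.array(o['eef_pos'])),'F',o['wrist_force'].round(1),'w',round(o['width'],1))
E
python3 look.py
```

```text
t 4.2 grasp in gauge [ 15.9 -80.7 259.5] F [  4.6  -4.  -14.4] w 17.6
```

Emit:
send_rows(
  deltas=[
    {"translation":[0.06,0.025,-0.04],"yaw":0,"gripper":1},
    {"translation":[0.12,0.05,-0.04],"yaw":0,"gripper":1},
    {"translation":[0.16,0.065,-0.04],"yaw":0,"gripper":1},
    {"translation":[0.2,0.08,-0.04],"yaw":0,"gripper":1},
    {"translation":[0.2,0.08,-0.04],"yaw":0,"gripper":1},
    {"translation":[0.2,0.08,-0.04],"yaw":0,"gripper":1},
  ],
)

```text
time_s: 4.7
eef_pos: [633.9, -23.6, 259.4]
orientation: [0.0, 0.982, 0.19, -0.004]
wrist_force: [-37.0, -16.1, 13.6]
width: 17.1
```

```bash
python3 look.py
```

```text
t 4.7 grasp in gauge [ 19.4 -80.8 259.4] F [-37.  -16.1  13.6] w 17.1
```

Emit:
send_rows(
  deltas=[
    {"translation":[-0.08,-0.03,0],"yaw":0,"gripper":1},
    {"translation":[-0.08,-0.03,0],"yaw":0,"gripper":-1},
    {"translation":[-0.08,-0.03,0],"yaw":0,"gripper":-1},
    {"translation":[-0.08,-0.03,0],"yaw":0,"gripper":-1},
    {"translation":[-0.08,-0.03,0],"yaw":0,"gripper":-1},
    {"translation":[-0.08,-0.03,0.5],"yaw":0,"gripper":-1},
    {"translation":[-0.08,-0.03,1.5],"yaw":0,"gripper":-1},
    {"translation":[-0.08,-0.03,2],"yaw":0,"gripper":-1},
    {"translation":[-0.08,-0.03,2],"yaw":0,"gripper":-1},
  ],
)

```text
time_s: 5.45
eef_pos: [634.3, -23.2, 323.3]
orientation: [0.001, 0.982, 0.191, 0.003]
wrist_force: [-0.1, -0.4, 0.7]
width: 85.4
```

```bash
python3 look.py
```

```text
t 5.45 grasp in gauge [ 19.8 -80.6 323.3] F [-0.1 -0.4  0.7] w 85.4
```

Emit:
send_rows(
  deltas=[
    {"translation":[-1.2,2.05,0],"yaw":90,"gripper":-1},
    {"translation":[-2.37,4.1,0],"yaw":90,"gripper":-1},
    {"translation":[-2.37,4.1,0],"yaw":90,"gripper":-1},
    {"translation":[-2.37,4.1,0],"yaw":90,"gripper":-1},
    {"translation":[-2.37,4.1,0],"yaw":90,"gripper":-1},
    {"translation":[-2.37,4.1,0],"yaw":90,"gripper":-1},
    {"translation":[-2.37,4.1,0],"yaw":90,"gripper":-1},
    {"translation":[-2.37,4.1,0],"yaw":90,"gripper":-1},
    {"translation":[-2.37,4.1,0],"yaw":90,"gripper":-1},
    {"translation":[-2.37,4.1,0],"yaw":90,"gripper":-1},
  ],
)

```text
time_s: 6.28
eef_pos: [562.6, 99.8, 318.7]
orientation: [-0.0, 0.682, 0.731, -0.0]
wrist_force: [0.3, 0.4, -0.5]
width: 85.3
```

```bash
python3 look.py; python3 - <<'E'
from h import *
q=monitor.observe()['orientation'];print(2*np.degrees(np.arctan2(q[2],q[1])))
for n in('scene','top'):
    c=cam(n);cv2.imwrite(f'pics/{n}1.png',cv2.resize(c['img'][165:285,255:405] if n=='scene' else c['img'][140:250,250:375],None,fx=3,fy=3,interpolation=cv2.INTER_CUBIC))
a=cv2.imread('pics/scene1.png');b=cv2.imread('pics/top1.png');b=cv2.copyMakeBorder(b,0,a.shape[0]-b.shape[0],0,0,cv2.BORDER_CONSTANT)
cv2.imwrite('pics/both1.png',np.hstack([a,b])[:, :800])
E
```

```text
t 6.2833 grasp in gauge [ -0.7  60.4 318.7] F [ 0.3  0.4 -0.5] w 85.3
93.93863720719699
```

View pics/both1.png

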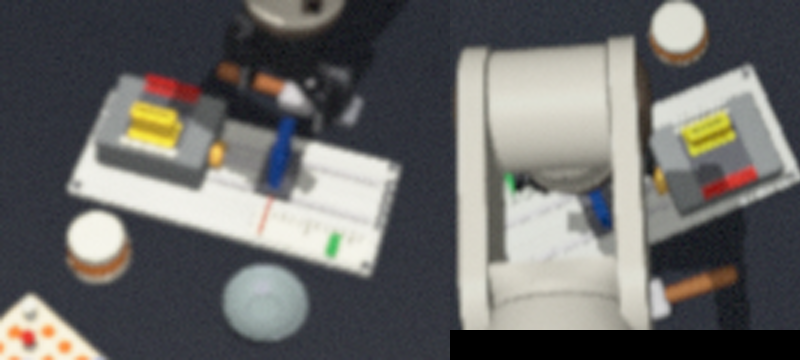

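The lock now stands against the white stop (left half, 155,125), clear of the red one, and the grip is still home. Next I finish the yaw, descend and pinch.

Emit:
send_rows(
  deltas=[
    {"translation":[0.02,0,0],"yaw":18,"gripper":-1},
    {"translation":[0.02,0,-0.4],"yaw":18,"gripper":-1},
    {"translation":[0.02,0,-0.8],"yaw":18,"gripper":-1},
    {"translation":[0.02,0,-1.8],"yaw":18,"gripper":-1},
    {"translation":[0.02,0,-2.7],"yaw":18,"gripper":-1},
    {"translation":[0.02,0,-2.96],"yaw":18,"gripper":-1},
    {"translation":[0.02,0,-2.96],"yaw":18,"gripper":-1},
    {"translation":[0.02,0,-2.96],"yaw":18,"gripper":-1},
  ],
)

```text
time_s: 7.05
eef_pos: [563.5, 99.7, 231.1]
orientation: [0.0, 0.563, 0.826, 0.0]
wrist_force: [-0.2, -0.0, 0.7]
width: 85.2
```

Emit:
send_rows(
  deltas=[
    {"translation":[0,0,0],"yaw":0,"gripper":1},
    {"translation":[0,0,0],"yaw":0,"gripper":1},
    {"translation":[0,0,0],"yaw":0,"gripper":1},
    {"translation":[0,0,0],"yaw":0,"gripper":1},
    {"translation":[0,0,0],"yaw":0,"gripper":1},
    {"translation":[0,0,0],"yaw":0,"gripper":1},
    {"translation":[0,0,0],"yaw":0,"gripper":1},
    {"translation":[0,0,0],"yaw":0,"gripper":1},
  ],
  force=60,
)

```text
time_s: 7.72
eef_pos: [563.2, 99.8, 230.7]
orientation: [0.0, 0.562, 0.827, 0.0]
wrist_force: [-1.2, 2.7, 5.3]
width: 13.4
```

```bash
python3 look.py
```

```text
t 7.7167 grasp in gauge [-1.000e-01  6.010e+01  2.307e+02] F [-1.2  2.7  5.3] w 13.4
```

Emit:
send_rows(
  deltas=[
    {"translation":[-0.05,0.12,0],"yaw":0,"gripper":1},
    {"translation":[-0.15,0.37,0],"yaw":0,"gripper":1},
    {"translation":[-0.25,0.62,0],"yaw":0,"gripper":1},
    {"translation":[-0.35,0.87,0],"yaw":0,"gripper":1},
    {"translation":[-0.45,1.12,0],"yaw":0,"gripper":1},
    {"translation":[-0.55,1.36,0],"yaw":0,"gripper":1},
    {"translation":[-0.65,1.61,0],"yaw":0,"gripper":1},
    {"translation":[-0.75,1.86,0],"yaw":0,"gripper":1},
    {"translation":[-0.85,2.11,0],"yaw":0,"gripper":1},
    {"translation":[-0.92,2.28,0],"yaw":0,"gripper":1},
  ],
)

```text
time_s: 8.55
eef_pos: [535.8, 168.2, 230.8]
orientation: [0.001, 0.562, 0.827, 0.0]
wrist_force: [6.0, -8.7, 2.5]
width: 13.4
```

```bash
python3 look.py
```

```text
t 8.55 grasp in gauge [1.000e-01 1.338e+02 2.308e+02] F [ 6.  -8.7  2.5] w 13.4
```

Emit:
send_rows(
  deltas=[
    {"translation":[-0.05,0.12,0],"yaw":0,"gripper":1},
    {"translation":[-0.1,0.26,0],"yaw":0,"gripper":1},
    {"translation":[-0.1,0.26,0],"yaw":0,"gripper":1},
    {"translation":[-0.1,0.26,0],"yaw":0,"gripper":1},
  ],
)

```text
time_s: 8.88
eef_pos: [532.9, 175.7, 230.8]
orientation: [0.001, 0.562, 0.827, -0.0]
wrist_force: [4.6, -9.5, 2.9]
width: 13.1
```

```bash
python3 look.py; python3 - <<'E'
from h import *
c=cam('scene');cv2.imwrite('pics/s2.png',cv2.resize(c['img'][195:275,290:405],None,fx=6,fy=6,interpolation=cv2.INTER_CUBIC))
E
```

```text
t 8.8833 grasp in gauge [2.000e-01 1.418e+02 2.308e+02] F [ 4.6 -9.5  2.9] w 13.1
```

View pics/s2.png

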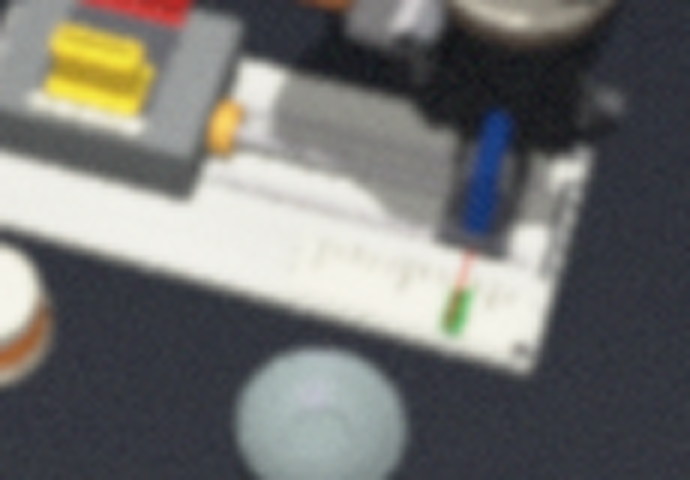

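The red pointer runs through the middle of the green band, at about (457,310). I'll hold it there for 1.5 s.

Emit:
send_rows(
  deltas=[
    {"translation":[0,0,0],"gripper":1},
    {"translation":[0,0,0],"gripper":1},
    {"translation":[0,0,0],"gripper":1},
    {"translation":[0,0,0],"gripper":1},
    {"translation":[0,0,0],"gripper":1},
    {"translation":[0,0,0],"gripper":1},
    {"translation":[0,0,0],"gripper":1},
    {"translation":[0,0,0],"gripper":1},
    {"translation":[0,0,0],"gripper":1},
  ],
)

```text
schema error: expected keys translation, yaw, gripper
```

Emit:
send_rows(
  deltas=[
    {"translation":[0,0,0],"gripper":1},
    {"translation":[0,0,0],"gripper":1},
    {"translation":[0,0,0],"gripper":1},
    {"translation":[0,0,0],"gripper":1},
    {"translation":[0,0,0],"gripper":1},
    {"translation":[0,0,0],"gripper":1},
    {"translation":[0,0,0],"gripper":1},
    {"translation":[0,0,0],"gripper":1},
    {"translation":[0,0,0],"gripper":1},
  ],
)

```text
schema error: expected keys translation, yaw, gripper
```

```bash
python3 look.py
```

```text
t 8.9333 grasp in gauge [2.000e-01 1.417e+02 2.308e+02] F [ 4.6 -9.4  4.6] w 13.4
```

Emit:
send_rows(
  deltas=[
    {"translation":[0,0,0],"yaw":0,"gripper":1},
    {"translation":[0,0,0],"yaw":0,"gripper":1},
    {"translation":[0,0,0],"yaw":0,"gripper":1},
    {"translation":[0,0,0],"yaw":0,"gripper":1},
    {"translation":[0,0,0],"yaw":0,"gripper":1},
    {"translation":[0,0,0],"yaw":0,"gripper":1},
    {"translation":[0,0,0],"yaw":0,"gripper":1},
    {"translation":[0,0,0],"yaw":0,"gripper":1},
    {"translation":[0,0,0],"yaw":0,"gripper":1},
    {"translation":[0,0,0],"yaw":0,"gripper":1},
  ],
)

```text
time_s: 9.77
eef_pos: [533.0, 175.4, 230.8]
orientation: [0.001, 0.562, 0.827, -0.0]
wrist_force: [4.9, -8.9, 3.9]
width: 13.5
```

Emit:
send_rows(
  deltas=[
    {"translation":[0,0,0],"yaw":0,"gripper":1},
    {"translation":[0,0,0],"yaw":0,"gripper":1},
    {"translation":[0,0,0],"yaw":0,"gripper":1},
    {"translation":[0,0,0],"yaw":0,"gripper":1},
    {"translation":[0,0,0],"yaw":0,"gripper":1},
    {"translation":[0,0,0],"yaw":0,"gripper":1},
    {"translation":[0,0,0],"yaw":0,"gripper":1},
    {"translation":[0,0,0],"yaw":0,"gripper":1},
    {"translation":[0,0,0],"yaw":0,"gripper":1},
    {"translation":[0,0,0],"yaw":0,"gripper":1},
  ],
)

```text
time_s: 10.6
eef_pos: [533.0, 175.4, 230.8]
orientation: [0.001, 0.562, 0.827, -0.0]
wrist_force: [4.4, -9.6, 5.0]
width: 13.5
```

```bash
python3 look.py
```

```text
t 10.6 grasp in gauge [2.000e-01 1.415e+02 2.308e+02] F [ 4.4 -9.6  5. ] w 13.5
```

Emit:
send_rows(
  deltas=[
    {"translation":[0.05,-0.12,0],"yaw":0,"gripper":1},
    {"translation":[0.15,-0.37,0],"yaw":0,"gripper":1},
    {"translation":[0.25,-0.62,0],"yaw":0,"gripper":1},
    {"translation":[0.35,-0.87,0],"yaw":0,"gripper":1},
    {"translation":[0.45,-1.12,0],"yaw":0,"gripper":1},
    {"translation":[0.55,-1.36,0],"yaw":0,"gripper":1},
    {"translation":[0.65,-1.61,0],"yaw":0,"gripper":1},
    {"translation":[0.75,-1.86,0],"yaw":0,"gripper":1},
    {"translation":[0.85,-2.1,0],"yaw":0,"gripper":1},
    {"translation":[0.91,-2.25,0],"yaw":0,"gripper":1},
  ],
)

```text
time_s: 11.43
eef_pos: [560.1, 107.7, 230.7]
orientation: [0.0, 0.562, 0.827, -0.0]
wrist_force: [-1.7, -4.2, 6.6]
width: 13.3
```

```bash
python3 look.py
```

```text
t 11.4333 grasp in gauge [  0.   68.5 230.7] F [-1.7 -4.2  6.6] w 13.3
```

Emit:
send_rows(
  deltas=[
    {"translation":[0.03,-0.08,0],"yaw":0,"gripper":1},
    {"translation":[0.06,-0.16,0],"yaw":0,"gripper":1},
    {"translation":[0.09,-0.22,0],"yaw":0,"gripper":1},
    {"translation":[0.11,-0.28,0],"yaw":0,"gripper":1},
    {"translation":[0.11,-0.28,0],"yaw":0,"gripper":1},
    {"translation":[0.11,-0.28,0],"yaw":0,"gripper":1},
  ],
)

```text
time_s: 11.93
eef_pos: [563.1, 100.0, 230.7]
orientation: [0.0, 0.562, 0.827, -0.0]
wrist_force: [-2.9, -2.9, 7.6]
width: 13.6
```

```bash
python3 look.py
```

```text
t 11.9333 grasp in gauge [-1.000e-01  6.030e+01  2.307e+02] F [-2.9 -2.9  7.6] w 13.6
```

Emit:
send_rows(
  deltas=[
    {"translation":[0.02,-0.05,0],"yaw":0,"gripper":1},
    {"translation":[0.03,-0.07,0],"yaw":0,"gripper":1},
    {"translation":[0.03,-0.07,0],"yaw":0,"gripper":1},
  ],
)

```text
time_s: 12.18
eef_pos: [563.5, 99.2, 230.7]
orientation: [-0.001, 0.562, 0.827, 0.001]
wrist_force: [-9.4, 14.9, 11.5]
width: 13.4
```

```bash
python3 look.py
```

```text
t 12.1833 grasp in gauge [ -0.   59.4 230.7] F [-9.4 14.9 11.5] w 13.4
```

It is against the home stop: the stop pushes back with about 17 N. I relax slightly, open and lift straight up.

Emit:
send_rows(
  deltas=[
    {"translation":[-0.01,0.03,0],"yaw":0,"gripper":1},
    {"translation":[-0.01,0.03,0],"yaw":0,"gripper":-1},
    {"translation":[-0.01,0.03,0],"yaw":0,"gripper":-1},
    {"translation":[-0.01,0.03,0],"yaw":0,"gripper":-1},
    {"translation":[-0.01,0.03,0],"yaw":0,"gripper":-1},
    {"translation":[-0.01,0.03,0],"yaw":0,"gripper":-1},
    {"translation":[-0.01,0.03,1],"yaw":0,"gripper":-1},
    {"translation":[-0.01,0.03,2.2],"yaw":0,"gripper":-1},
    {"translation":[-0.01,0.03,3.4],"yaw":0,"gripper":-1},
    {"translation":[-0.01,0.03,4],"yaw":0,"gripper":-1},
  ],
)

```text
time_s: 13.02
eef_pos: [564.0, 98.7, 354.7]
orientation: [0.002, 0.562, 0.827, 0.001]
wrist_force: [-0.4, 0.4, 0.9]
width: 85.6
```

Emit:
send_rows(
  deltas=[
    {"translation":[0,0,1],"yaw":0,"gripper":-1},
    {"translation":[0,0,1],"yaw":0,"gripper":-1},
    {"translation":[0,0,1],"yaw":0,"gripper":-1},
  ],
)

```text
time_s: 13.27
eef_pos: [563.9, 98.7, 381.8]
orientation: [0.001, 0.562, 0.827, 0.001]
wrist_force: [-0.3, -0.3, -1.2]
width: 85.5
```

```bash
python3 look.py; python3 - <<'E'
from h import *
c=cam('scene');cv2.imwrite('pics/s3.png',cv2.resize(c['img'][165:285,255:405],None,fx=5,fy=5,interpolation=cv2.INTER_CUBIC))
p=np.load('p.npy')
hsv=cv2.cvtColor(c['img'],cv2.COLOR_BGR2HSV)
for n,lo,hi in(('yellow',(22,150,120),(35,255,255)),('blue',(100,150,60),(125,255,255)),('green',(45,110,60),(80,255,255))):
    m=cv2.inRange(hsv,lo,hi);m[:185]=0;m[260:]=0;m[:,:275]=0;m[:,390:]=0;ys,xs=np.nonzero(m);print(n,xs.mean().round(1),ys.mean().round(1),len(xs))
E
```

```text
t 13.2667 grasp in gauge [1.000e-01 5.880e+01 3.818e+02] F [-0.3 -0.3 -1.2] w 85.5
yellow 306.1 206.2 167
blue 348.4 214.1 105
green 365.6 246.3 11
```

View pics/s3.png

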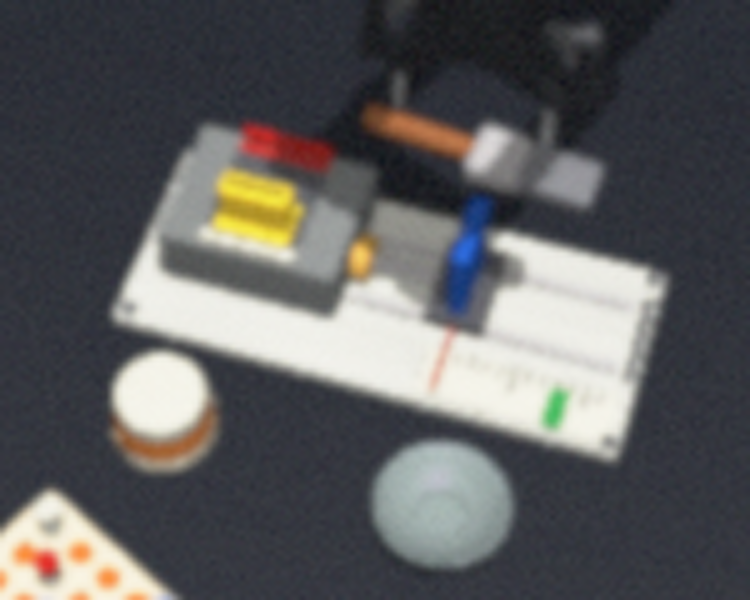

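The grip and pointer are back at their starting pixels (blue centroid 348.4, 214.1, same as before). The lock is against the white stop, the band and bystanders haven't moved, and the arm is clear.

```bash
python3 -c "
from rig import workorder
print(workorder.finish_job())"
```

```text
the job is handed in; nothing more can be done
None
```

The pull check is done and handed in at about 13.3 s of the 51 s allowed; the hand-in gives no verdict.

- **Lock:** I pinched it and slid it about 40 mm onto the white stop, where the stop pushed back with about 40 N. It stayed there through the last picture.
- **Pull:** I drew the grip out about 81.5 mm. The picture showed the pointer through the middle of the green band, and I held it there for about 1.7 s.
- **Return:** I eased the grip back at about 0.1 m/s until the home stop pushed back with about 17 N, then opened the gripper and lifted clear.

**Last checks:**
- In the final scene image the blue grip and the green band are at exactly the pixel positions they started from.
- The lock is against the white stop.
- In the same image the brush, dish and jar are where they were. The glass plate and pipette were not measured; the arm did not work near them.
- The wrist force was about 1 N, which is sensor noise.

**Failed or disagreed:**
- Two hold calls were refused because they left out the yaw value; I re-sent them and nothing had moved.
- The trained networks often mixed things up, for example reporting the dish as the lock. I located things from colour and the plate corners instead, and the two cameras agreed to a few millimetres.

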